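# Read the rack label, then hold the reader down in its sprung transfer dock

## Task

Take the reading wand out of its holder, aim it squarely at the middle of the label on the front of the vial rack from about 5 cm away and keep it still there for a good second. Then bring the wand to the transfer dock, put its nose into the round collar and press it straight down against the sprung plunger until the wand's shoulder meets the collar, without ramming it. Finish while still gripping the wand and holding it pressed against that stop (let go and the spring pushes it out); leave the loose glassware and the weight where they stand.

Things in the scene. Friction and masses are not known exactly. Their poses are not given: they have to be found in the camera images.
- wand_grip (a point): Centre of the wand's black rectangular grip, on its axis 85 mm up from the nose tip: 34 mm along x, 28 mm along y (grasp across y), from 52 to 120 mm up. Axes are the wand's: z along it from nose to top (up at the start). The wand stands nose-down in its holder, 120 mm long, about 0.2 kg.
- wand_nose (a point): Tip of the wand's nose, on its axis. From the tip up: steel nose 20 mm across with a chamfered tip (0 to 28 mm), round grey housing 44 mm across (28 to 52 mm), whose flat underside is the shoulder, then the grip. It reads along its axis, out of the nose.
- wand_spot (a point): The point on the wand's axis 50 mm out in front of the nose: where it reads.
- holder: Plain white block, 90 x 90 mm, 40 mm high, fixed; origin at the centre of its underside. The wand stands in a 25 mm wide hole in its top, shoulder resting on the block, nose tip 12 mm above the table; drawn straight up by 28 mm it is clear.
- label: White square label with a printed code, 44 x 44 mm, fixed on a slope at the front (robot side) of the blue vial rack, 36 mm up. Origin at its centre; z is the normal out of its face, leaning 25 degrees from vertical to the rack's front; y level across the rack. The rack, fixed, 120 mm wide, 80 mm deep, lies behind it; its vials reach 65 mm up.
- dock_mouth (a point): Centre of the top of the dock's round steel collar, 60 mm above the table, z up. Dock: fixed white block 100 x 130 mm; collar 60 mm across, its opening 29 mm wide, 10 mm deep, then a bore 28 mm wide filled by a sprung brass plunger, its top 10 mm below this point. The collar's top is the hard stop for the wand's shoulder: nose tip then 28 mm below this point.
- plunger (a joint): How far the dock's sprung plunger is pressed down, in m: 0 at rest, 0.018 when the wand's shoulder meets the collar. The spring pushes back with about 5 N at first and 12 N at the stop, more than the wand weighs.
- collar: The dock's steel collar itself (see dock_mouth), origin 10 mm below dock_mouth; fixed.
- wand: The wand as a whole (see wand_grip); origin at the tip of its nose.
- vial_a: Loose crimp-capped glass vial, 23 mm across, 64 mm tall, standing; origin at the centre of its underside. To be left alone.
- vial_b: Second loose vial like vial_a; origin at the centre of its underside. To be left alone.
- bottle: Amber reagent bottle, 70 mm across, 130 mm tall, standing; origin at the centre of its underside. To be left alone.
- beaker: Empty glass beaker, 68 mm across, 70 mm tall, standing; origin at the centre of its underside. To be left alone.
- weight: Steel calibration weight, 24 mm across, 32 mm tall, standing; origin at the centre of its underside. To be left alone.
There are look-alikes about, which are no part of the job. Leave any red or turquoise look-alike of the part that bears dock_mouth alone.

How it is judged:
By the outcome, as a careful person would: the job done as asked, in the order asked, and still so for the second after the job is handed in, while the arm keeps its last pose, push and grip.
It also fails if it takes over 58 s, if anything falls off the work surface, if the arm or the gripper's body presses on something with over 40 N, if the wrist force passes 120 N, or if a joint passes its speed limit or range.

## Robot

A 6-joint arm with a two-finger parallel gripper is mounted at the origin on the work surface. World frame = base frame: x ahead of the robot, y to its left, z up, the work surface at z = 0. Lengths are in m, angles in degrees, forces in N, time in s.
With the tool pointing down it reaches from about 0.3 to 0.75 m from the base axis. Payload 8.5 kg.
Tool frame: the origin (TCP) lies midway between the tips of the shut fingers; the grasp point (between the pads) lies 19 mm behind it (env.grip_depth is the distance from the TCP to the grasp point, in m); y points along the fingers, x is the direction in which the jaws open and shut, and the axes are right-handed (so a half turn about y gives the same grasp; the last joint's range is limited). The gripper opens to 85 mm and grips with 20 to 120 N. Pads are 22 mm wide; open, the fingers measure 114 mm over their backs; the gripper's body (76 mm by 85 mm) begins 54 mm behind the grasp point. The pads swing forward as they close: fully open they stand 13 mm farther back than shut.
Start: joints at [58.539, 21.807, 74.336, -0, 83.858, -12.336], TCP at [0.18, 0.52, 0.231] pointing down, gripper open.
Joint ranges: [-178.18, 178.18], [-50.72, 133.34], [12.68, 142.11], [-81.47, 261.47], [9.98, 163.14], [-165.26, 165.26]. Speed limits (degrees/s): [136.94, 136.94, 180, 180, 180, 180].

## Interface

Orientations are given as a 3x3 rotation matrix whose columns are the frame's x, y, z axes.
In Python, from rig import env gives the robot as it stands.
- The arm moves only by the shell command python3 -m inch 'ROWS' [FORCE]. ROWS is JSON, a list that holds one entry, the list of rows, each a list of 7 numbers: the gripper command: -1 is shut, 1 is fully open, values between are in proportion, then the shift along the world's x, y, z in cm, then the turn, a rotation vector about the world's x, y, z in degrees. In form: [[[grip, dx, dy, dz, rx, ry, rz], ...]]. A call has 1 to 20 rows; each row is the pose to reach, as a shift and turn from the pose commanded when the call began; what a row does not reach only later rows make up. A row lasts 1/8 s, in which the tool goes at most 62.5 mm and 10.7 degrees, less where a joint would pass 70% of its speed; a pose out of reach is approached as far as the arm can. A call with a gripper value outside its range is refused whole. The fingers move at their own pace and stop on an object; FORCE is the grip in N (left out, the last holds). Time passes only in rows, so rows that repeat a pose let the fingers close. It gives the time, the measured TCP pose, the force and the opening at its end, in the units of the state.
- env.observe(): the state, without advancing time (a new reading comes with each control period).
- env.get_image(name): name is "scene" or "side" or "wrist"; returns a dict with "frame" (400x640x3 uint8, red, green, blue), "mtx" (3x3 intrinsics, pixels), "rvec" (rotation vector, rad) and "tvec" (3), from world to camera coordinates, as OpenCV has them. Camera axes: x right, y down, z forward; pixel columns grow to the right and rows downward; lengths in m; the calibration is good to about 2 mm. A picture is of the moment at which its call begins. There is no depth.
- env.close_job(): hands the job in, once; it reports no verdict.
The state is a dict: "time_s": time; "q": joint angles; "qvel": joint speeds; "joint_efforts": joint torques, N m; "position": TCP position; "tool_rot": TCP orientation; "ft_force": force on the tool from outside, world axes, zero at the start; "wrist_torque": the same for the moment, N m; "grip_width": finger opening in m.
Only numpy, scipy, OpenCV 4.12 (cv2) and the standard library are available. Lean on these libraries where they do the work, as an engineer would, in place of code of your own. Each camera call takes 0.05 s, during which the arm holds its last target.

## Working session

There is one attempt and no reset: what is moved stays moved. The work goes in short steps, Python scripts to look and compute and a shell command to move; the robot and the scene stay as the last step left them, time stands still between calls to the robot, and variables do not carry over. Pictures are saved under pics/ and viewed, and the job is handed in when it is done.

```bash
ls; mkdir -p pics
python3 - <<'E'
from rig import env
import cv2
print(env.observe())
for n in ["scene","side","wrist"]:
    d=env.get_image(n); cv2.imwrite(f"pics/{n}0.png",d["frame"][:,:,::-1]); print(n,d["mtx"].tolist(),d["rvec"],d["tvec"])
E
```

```text
pics
{'time_s': 0.0, 'q': array([ 5.85379185e+01,  2.18413198e+01,  7.43858965e+01, -1.77329106e-04,
        8.38567036e+01, -1.23341555e+01]), 'qvel': array([-0.00649332,  0.02585476, -0.14078496,  0.06534593, -0.04743413,
        0.07123427]), 'joint_efforts': array([-1.38350766e-03, -4.48442531e+01, -2.31279981e+01, -2.28463887e-04,
        4.53977671e-03, -4.06848528e-05]), 'position': array([0.18005436, 0.51938161, 0.23070196]), 'tool_rot': array([[ 3.27677567e-01, -7.61840876e-04, -9.44789305e-01],
       [ 9.44788528e-01, -1.25095590e-03,  3.27678307e-01],
       [-1.43152848e-03, -9.99998927e-01,  3.09868334e-04]]), 'ft_force': array([-0.37995487, -0.4315471 ,  0.59686798]), 'wrist_torque': array([ 0.02559716,  0.00464699, -0.01031063]), 'grip_width': 0.08536518156006356}
scene [[487.6727492716416, 0.0, 321.87740507634703], [0.0, 487.6727492716416, 199.68184570600388], [0.0, 0.0, 1.0]] [ 1.94568869  1.72886664 -0.56142935] [-0.04428887 -0.36279089  1.67249873]
side [[500.7828124634229, 0.0, 322.7430492899623], [0.0, 500.7828124634229, 204.454908855823], [0.0, 0.0, 1.0]] [ 1.04854549 -2.52683216  0.90015897] [0.35524551 0.32064143 1.47389686]
wrist [[318.5169508894305, 0.0, 315.9467422352216], [0.0, 318.5169508894305, 191.16968528886923], [0.0, 0.0, 1.0]] [-2.34845352 -1.67208863 -0.25423245] [-0.54942278 -0.03875965  0.37936112]
```

View pics/scene0.png

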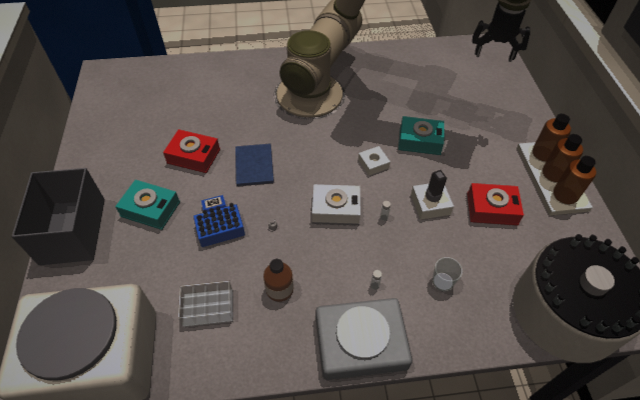

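View pics/side0.png

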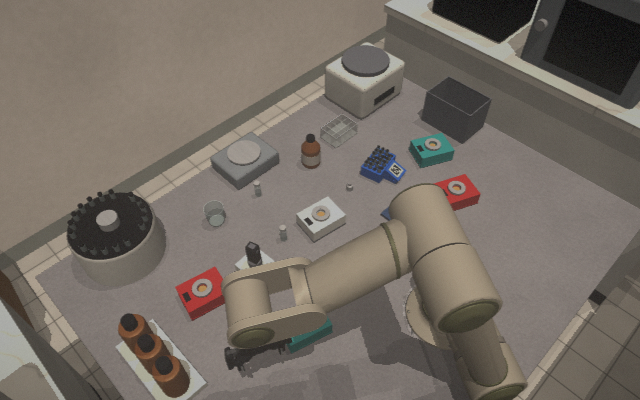

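View pics/wrist0.png

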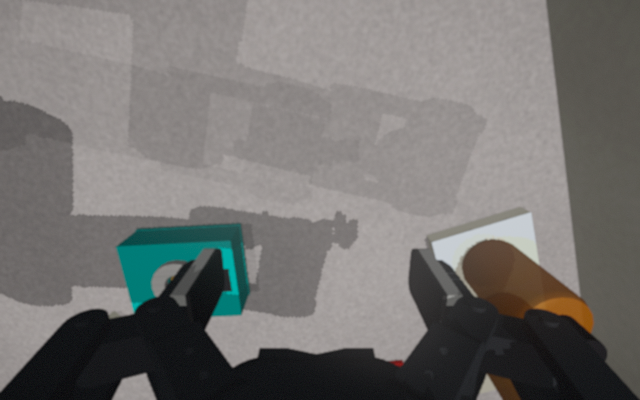

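Run:
```python
import cv2,numpy as np
s=cv2.imread("pics/scene0.png"); d=cv2.imread("pics/side0.png")
def c(im,x,y,w,h,k): return cv2.resize(im[y:y+h,x:x+w],None,fx=k,fy=k,interpolation=cv2.INTER_CUBIC)
a=np.hstack([c(s,400,160,66,66,6),c(s,185,185,66,66,6)])
b=np.hstack([c(s,303,170,66,66,6),c(d,355,140,66,66,6)])
cv2.imwrite("pics/c1.png",a);cv2.imwrite("pics/c2.png",b)
cv2.imwrite("pics/c3.png",np.hstack([c(d,220,225,66,66,6),c(d,288,185,66,66,6)]))
```

```text
(no output)
```

View pics/c1.png

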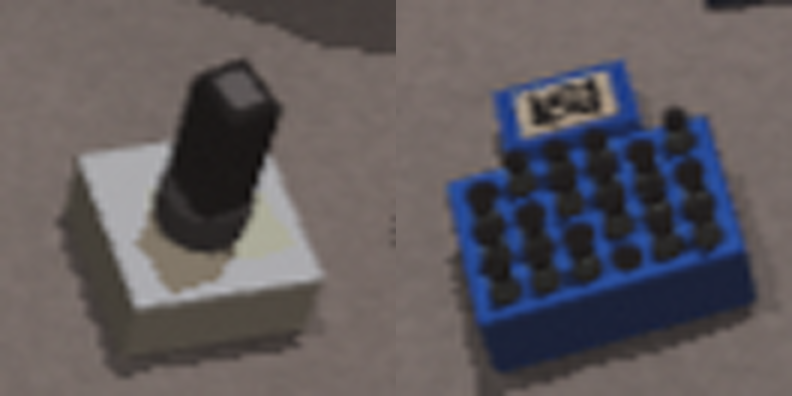

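View pics/c2.png

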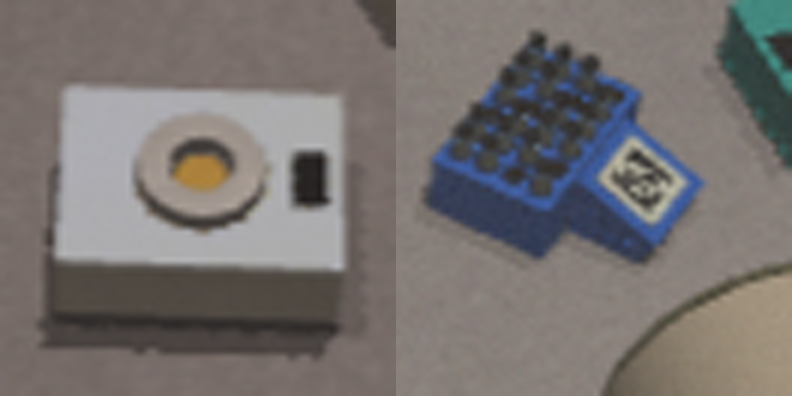

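View pics/c3.png

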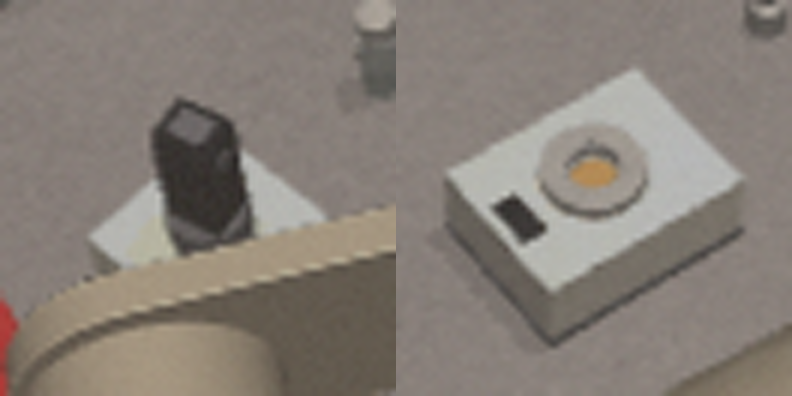

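```bash
cat > h.py <<'E'
import numpy as np,cv2
from rig import env
def cal(n):
    d=env.get_image(n); return d
def ray(d,u,v):
    R=cv2.Rodrigues(np.array(d["rvec"],float))[0]; t=np.array(d["tvec"]).ravel()
    r=R.T@np.linalg.inv(d["mtx"])@np.array([u,v,1.]); return -R.T@t,r
def onz(d,u,v,z):
    c,r=ray(d,u,v); return c+r*(z-c[2])/r[2]
def proj(d,P):
    return cv2.projectPoints(np.atleast_2d(np.array(P,float)),np.array(d["rvec"],float),np.array(d["tvec"],float),np.array(d["mtx"]),None)[0].reshape(-1,2)
E
python3 - <<'E'
from h import *
np.set_printoptions(precision=4,suppress=True)
S=cal("scene");D=cal("side")
f=lambda x,y,ox,oy:(ox+(x+.5)/6-.5,oy+(y+.5)/6-.5)
print("dock S",onz(S,*f(203,165,303,170),.06),"side",onz(D,*f(593,169,288-66,185),.06))
print("dock corners S z~.05?")
for p in [(62,87),(343,95),(345,268),(55,260)]: print(onz(S,*f(*p,303,170),.05))
for p in [(445,178),(634,68),(744,180),(555,288)]: print('D',onz(D,*f(*p,288-66,185),.05))
print("label")
for p in [(514,99),(610,70),(619,112),(522,138),(565,104)]: print(onz(S,*f(*p,185-66,185),.036))
for p in [(622,135),(684,178),(657,222),(597,183),(640,178)]: print('D',onz(D,*f(*p,355-66,140),.036))
print("holder")
for p in [(78,157),(325,272),(135,305)]: print(onz(S,*f(*p,400,160),.04))
print("wand top z .132")
for p in [(210,68),(252,60),(281,105),(235,112),(240,88)]: print(onz(S,*f(*p,400,160),.132))
for p in [(182,98),(236,122),(213,148),(157,130),(193,124)]: print('D',onz(D,*f(*p,220,225),.132))
E
```

```text
dock S [0.493  0.0244 0.06  ] side [0.4905 0.0235 0.06  ]
dock corners S z~.05?
[ 0.4327 -0.0337  0.05  ]
[0.4525 0.0967 0.05  ]
[0.5502 0.0812 0.05  ]
[ 0.5309 -0.0477  0.05  ]
D [0.5491 0.0798 0.05  ]
D [ 0.5315 -0.0495  0.05  ]
D [ 0.4322 -0.0351  0.05  ]
D [0.4531 0.0891 0.05  ]
label
[ 0.4472 -0.3387  0.036 ]
[ 0.4354 -0.2947  0.036 ]
[ 0.4602 -0.2906  0.036 ]
[ 0.47   -0.3346  0.036 ]
[ 0.4528 -0.3153  0.036 ]
D [ 0.4864 -0.3386  0.036 ]
D [ 0.4372 -0.3374  0.036 ]
D [ 0.4258 -0.2986  0.036 ]
D [ 0.4713 -0.2976  0.036 ]
D [ 0.4558 -0.3189  0.036 ]
holder
[0.4631 0.2479 0.04  ]
[0.5421 0.3456 0.04  ]
[0.5503 0.254  0.04  ]
wand top z .132
[0.4897 0.2868 0.132 ]
[0.4873 0.3066 0.132 ]
[0.514  0.3124 0.132 ]
[0.5155 0.2912 0.132 ]
[0.5025 0.297  0.132 ]
D [0.5216 0.2852 0.132 ]
D [0.4918 0.2756 0.132 ]
D [0.488  0.2935 0.132 ]
D [0.5155 0.306  0.132 ]
D [0.5058 0.2913 0.132 ]
```

```bash
cat > fit.py <<'E'
from h import *
from scipy.optimize import least_squares
np.set_printoptions(precision=4,suppress=True)
S=cal("scene");D=cal("side");W=cal("wrist")
R=cv2.Rodrigues(np.array(W["rvec"],float))[0]; o=env.observe()
print("wristcam pos",-R.T@np.ravel(W["tvec"]),"look",R[2],"up",-R[1], "in tool frame",o["tool_rot"].T@(-R.T@np.ravel(W["tvec"])-o["position"]))
f=lambda x,y,ox,oy:(ox+(x+.5)/6-.5,oy+(y+.5)/6-.5)
def rz(a): c,s=np.cos(a),np.sin(a); return np.array([[c,-s,0],[s,c,0],[0,0,1]])
def ry(a): c,s=np.cos(a),np.sin(a); return np.array([[c,0,s],[0,1,0],[-s,0,c]])
def fit(obs,model,x0):
    # obs: list (cam,pix,modelpts)
    def res(x):
        M=model(x); return np.concatenate([(proj(c,M(P))-np.array(p)).ravel() for c,p,P in obs])
    r=least_squares(res,x0,loss="soft_l1"); print(r.x[:2],np.degrees(r.x[2:]),"rms",np.sqrt(np.mean(res(r.x)**2))); return r.x
h=.022
lab=lambda x:(lambda P:(rz(x[2])@ry(-np.radians(25))@np.array(P,float).T).T+[x[0],x[1],.036])
# label x up-slope (away): corners
P=[[h,-h,0],[h,h,0],[-h,h,0],[-h,-h,0]]
# scene: top-left = front(near robot), right = +y
s=[(514,99),(610,70),(619,112),(522,138)]
Ps=[[-h,-h,0],[-h,h,0],[h,h,0],[h,-h,0]]
d=[(622,135),(684,178),(657,222),(597,183)]
Pd=[[h,-h,0],[-h,-h,0],[-h,h,0],[h,h,0]]
print("label")
for obs in ([(S,[f(*p,119,185) for p in s],Ps)],[(D,[f(*p,289,140) for p in d],Pd)],[(S,[f(*p,119,185) for p in s],Ps),(D,[f(*p,289,140) for p in d],Pd)]): fit(obs,lab,[.45,-.31,.26])
h=.045
hol=lambda x:(lambda P:(rz(x[2])@np.array(P,float).T).T+[x[0],x[1],.04])
print("holder"); fit([(S,[f(*p,400,160) for p in [(78,157),(325,272),(135,305)]],[[-h,-h,0],[h,h,0],[h,-h,0]])],hol,[.5,.3,.05])
E
python3 fit.py
```

```text
wristcam pos [0.1079 0.5446 0.3734] look [ 0.2824 -0.098  -0.9543] up [-0.9017  0.3123 -0.299 ] in tool frame [-0.0001 -0.1421  0.0765]
label
[ 0.453  -0.3147] [12.2552] rms 0.28906685562577006
[ 0.455 -0.318] [19.6673] rms 0.24931628117920276
[ 0.4535 -0.3156] [15.0679] rms 0.5792895861953994
holder
[0.5021 0.2962] [4.9038] rms 0.3519137656524316
```

```bash
python3 -m inch '[[[1,8,-5.5,2,0,0,7],[1,16,-11,2,0,0,14],[1,24,-16.5,2,0,0,20],[1,32.3,-22.3,2,0,0,25],[1,32.3,-22.3,2,0,0,25],[1,32.3,-22.3,2,0,0,25],[1,32.3,-22.3,2,0,0,25],[1,32.3,-22.3,2,0,0,25]]]'
python3 - <<'E'
from h import *
d=env.get_image("wrist"); cv2.imwrite("pics/w1.png",d["frame"][:,:,::-1]); print(env.observe()["position"],env.observe()["tool_rot"])
E
```

```text
time_s: 1.4
position: [0.5034, 0.2963, 0.2509]
tool_rot: [[-0.101, -0.001, -0.995], [0.995, 0.0, -0.101], [0.0, -1.0, 0.001]]
ft_force: [-0.2, 0.4, 0.1]
grip_width: 0.0853
[0.50250307 0.29714122 0.25119705] [[-1.02519713e-01 -6.82038659e-04 -9.94730739e-01]
 [ 9.94730938e-01  1.96414381e-04 -1.02519868e-01]
 [ 2.65301936e-04 -9.99999748e-01  6.58308609e-04]]
```

View pics/w1.png

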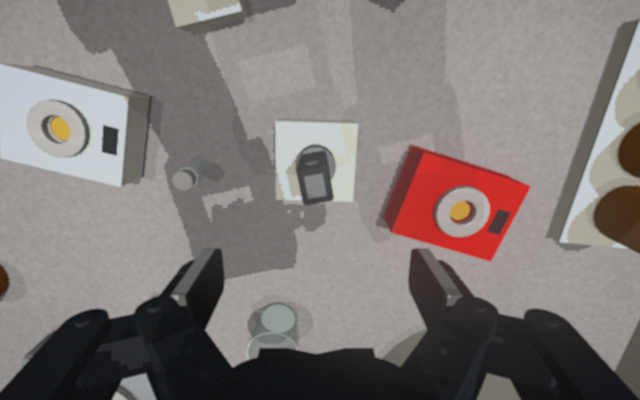

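Run:
```python
import cv2
s=cv2.imread("pics/w1.png")
cv2.imwrite("pics/w1c.png",cv2.resize(s[110:215,265:370],None,fx=5.5,fy=5.5,interpolation=cv2.INTER_CUBIC))
cv2.imwrite("pics/w1d.png",cv2.resize(s[60:190,0:160],None,fx=4.5,fy=4.5,interpolation=cv2.INTER_CUBIC))
```

```text
(no output)
```

View pics/w1c.png

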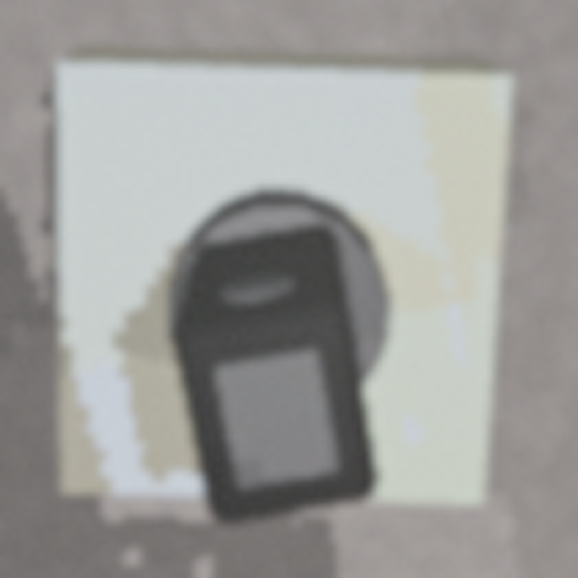

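View pics/w1d.png

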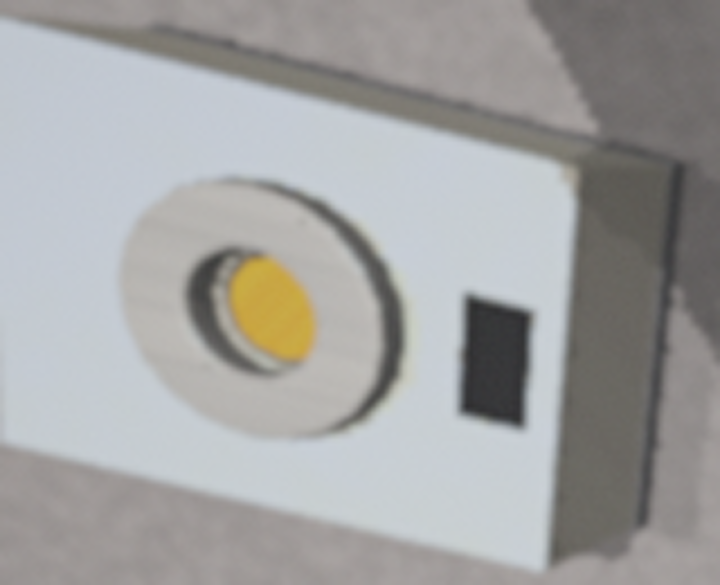

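Run:
```python
from h import *
np.set_printoptions(precision=4,suppress=True)
W=cal("wrist")
f=lambda x,y,ox,oy,k:(ox+(x+.5)/k-.5,oy+(y+.5)/k-.5)
p=np.array([onz(W,*f(*q,265,110,5.5),.132) for q in [(213,362),(322,348),(341,470),(234,490)]]); print(p,p.mean(0))
for a,b in [(0,1),(3,2),(0,3),(1,2)]:
    v=p[b]-p[a]; print(np.linalg.norm(v),np.degrees(np.arctan2(v[1],v[0])))
q=[(215,520),(373,500)]; r=[onz(W,*f(*i,265,110,5.5),.130) for i in q]; v=r[1]-r[0];print(r,np.linalg.norm(v),np.degrees(np.arctan2(v[1],v[0])))
h=np.array([onz(W,*f(*i,265,110,5.5),.04) for i in [(57,62),(513,72),(485,505),(60,493)]]);print("holder",h,h.mean(0))
# housing circle z=.064 
print("housing left/top/right",onz(W,*f(278,190,265,110,5.5),.064),onz(W,*f(388,300,265,110,5.5),.064))
# dock collar outer ellipse fit at z .06
e=[(122,275),(235,178),(385,330),(290,438),(160,205),(330,225),(165,375),(370,400)]
P=np.array([onz(W,*f(*i,0,60,4.5),.06)[:2] for i in e]);c,rad=cv2.minEnclosingCircle(P.astype(np.float32));
A=np.c_[2*P,np.ones(len(P))];s=np.linalg.lstsq(A,(P**2).sum(1),rcond=None)[0];print("dock",s[:2],np.sqrt(s[2]+s[0]**2+s[1]**2))
```

```text
[[0.495  0.2856 0.132 ]
 [0.4911 0.3021 0.132 ]
 [0.5103 0.3072 0.132 ]
 [0.5154 0.2908 0.132 ]] [0.5029 0.2964 0.132 ]
0.01691429696148718 103.42775738607543
0.017144486547378095 107.03156546876502
0.021027821076780175 14.26974562044067
0.01995430070586828 14.878776303216712
[array([0.5214, 0.2883, 0.13  ]), array([0.5154, 0.313 , 0.13  ])] 0.025387679819538288 103.52708286278776
holder [[0.4613 0.2481 0.04  ]
 [0.454  0.3381 0.04  ]
 [0.5445 0.345  0.04  ]
 [0.5511 0.2546 0.04  ]] [0.5027 0.2964 0.04  ]
housing left/top/right [0.4783 0.2938 0.064 ] [0.4971 0.317  0.064 ]
dock [0.4907 0.0266] 0.029185269426348758
```

```bash
python3 -m inch '[[[1,0,0,-4,0,0,8.6],[1,0,0,-8,0,0,8.6],[1,0,0,-12,0,0,8.6],[1,0,0,-15,0,0,8.6],[1,0,0,-17,0,0,8.6],[1,0,0,-17.1,0,0,8.6],[1,0,0,-17.1,0,0,8.6],[1,0,0,-17.1,0,0,8.6]]]' 60
python3 - <<'E'
from h import *
for n in ["wrist","scene"]:
    d=env.get_image(n); cv2.imwrite(f"pics/{n}2.png",d["frame"][:,:,::-1])
E
```

```text
time_s: 2.5
position: [0.5034, 0.2971, 0.0815]
tool_rot: [[-0.251, 0.002, -0.968], [0.968, 0.001, -0.251], [0.0, -1.0, -0.002]]
ft_force: [0.1, -0.2, 0.2]
grip_width: 0.0851
```

View pics/wrist2.png

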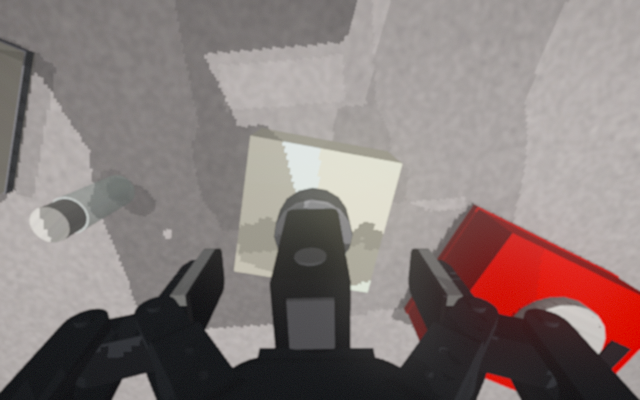

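The wand (columns 272–352, centre about 312) sits centred and square between the pads at 222 and 411. I'm closing the gripper.

```bash
python3 -m inch '[[[-1,0,0,0,0,0,0],[-1,0,0,0,0,0,0],[-1,0,0,0,0,0,0],[-1,0,0,0,0,0,0],[-1,0,0,0,0,0,0],[-1,0,0,0,0,0,0],[-1,0,0,0,0,0,0],[-1,0,0,0,0,0,0]]]' 60
```

```text
time_s: 3.6
position: [0.5033, 0.2966, 0.0804]
tool_rot: [[-0.25, 0.0, -0.968], [0.968, -0.0, -0.25], [-0.0, -1.0, -0.0]]
ft_force: [-0.3, -0.5, 1.3]
grip_width: 0.0272
```

```bash
python3 -m inch '[[[-1,0,0,1,0,0,0],[-1,0,0,2,0,0,0],[-1,0,0,3.5,0,0,0],[-1,0,0,6,0,0,0],[-1,0,0,10,0,0,0],[-1,0,0,14,0,0,0],[-1,0,0,18,0,0,0],[-1,0,0,18,0,0,0]]]'
python3 - <<'E'
from h import *
print(env.observe()["q"])
for n in ["wrist","scene"]:
    d=env.get_image(n); cv2.imwrite(f"pics/{n}3.png",d["frame"][:,:,::-1])
E
```

```text
time_s: 4.6
position: [0.5039, 0.2969, 0.2643]
tool_rot: [[-0.25, 0.007, -0.968], [0.968, 0.002, -0.25], [0.001, -1.0, -0.007]]
ft_force: [0.2, -0.1, -2.6]
grip_width: 0.0274
[ 1.89205992e+01  2.40670422e+01  6.52303194e+01 -1.50708105e-03
  9.02859262e+01 -8.55601403e+01]
```

View pics/wrist3.png

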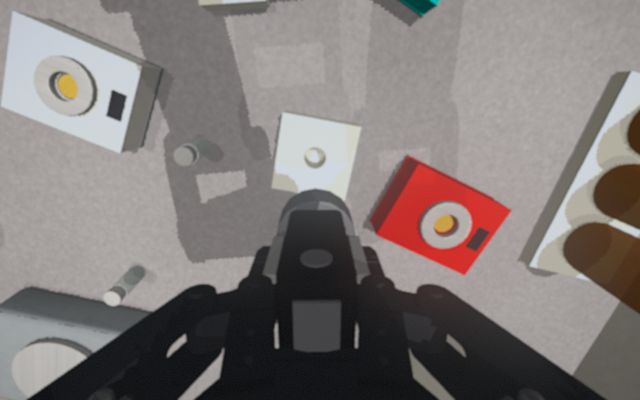

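View pics/scene3.png

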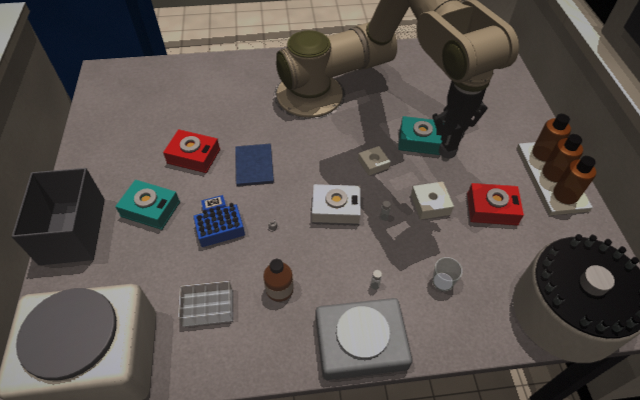

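The wand is out: the holder hole shows empty at (315,157) in the wrist view. Next I carry it over to where the camera can see the label.

```bash
python3 -m inch '[[[-1,0,-5,2,0,0,-4],[-1,0,-10,2,0,0,-8],[-1,0,-15,2,0,0,-12],[-1,0,-20,2,0,0,-16],[-1,0,-25,2,0,0,-20],[-1,0,-30,2,0,0,-24],[-1,0,-35,2,0,0,-28],[-1,0,-40,2,0,0,-32],[-1,0,-45,2,0,0,-36],[-1,0,-50,2,0,0,-40],[-1,0,-55,2,0,0,-43],[-1,-1,-60,2,0,0,-45],[-1,-1,-63.5,2,0,0,-45],[-1,-1,-63.5,2,0,0,-45],[-1,-1,-63.5,2,0,0,-45],[-1,-1,-63.5,2,0,0,-45],[-1,-1,-63.5,2,0,0,-45]]]'
python3 - <<'E'
from h import *
print(env.observe()["q"])
for n in ["wrist","side"]:
    d=env.get_image(n); cv2.imwrite(f"pics/{n}4.png",d["frame"][:,:,::-1])
E
```

```text
time_s: 6.82
position: [0.4934, -0.3375, 0.2805]
tool_rot: [[0.507, 0.0, -0.862], [0.862, 0.0, 0.507], [0.0, -1.0, -0.0]]
ft_force: [0.3, 0.2, -1.7]
grip_width: 0.0273
[-4.57141954e+01  2.52286306e+01  6.07273599e+01  3.02267686e-03
  9.40422817e+01 -1.05251891e+02]
```

View pics/wrist4.png

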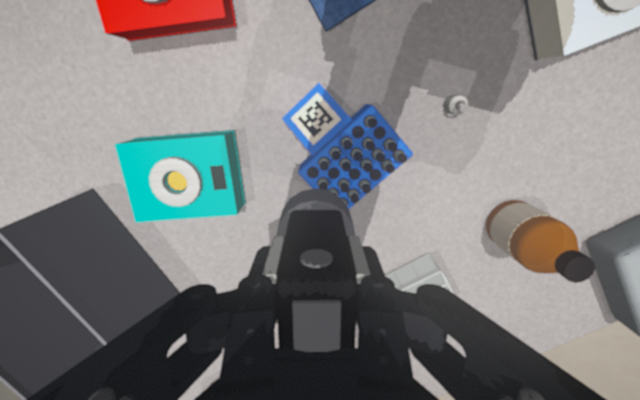

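View pics/side4.png

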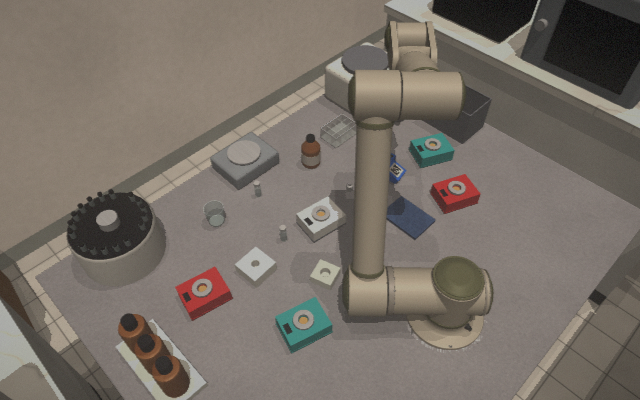

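Clear label view at about (315,117) in the wrist image. Zooming.

Run:
```python
import cv2
s=cv2.imread("pics/wrist4.png")
cv2.imwrite("pics/w4c.png",cv2.resize(s[75:155,270:350],None,fx=7,fy=7,interpolation=cv2.INTER_CUBIC))
```

```text
(no output)
```

View pics/w4c.png

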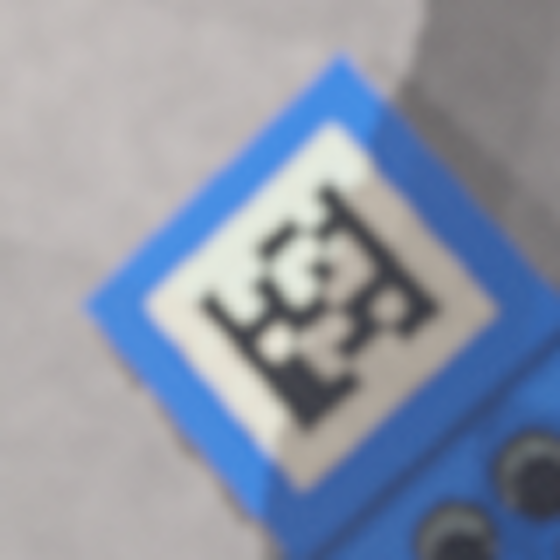

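```bash
cat > fit2.py <<'E'
from h import *
from scipy.optimize import least_squares
from scipy.spatial.transform import Rotation as Ro
np.set_printoptions(precision=4,suppress=True)
W=cal("wrist"); k=7
f=lambda x,y,ox,oy:(ox+(x+.5)/k-.5,oy+(y+.5)/k-.5)
pix=np.array([f(*p,270,75) for p in [(332,120),(498,312),(305,492),(142,305)]]); h=.022
P=np.array([[-h,h,0],[h,h,0],[h,-h,0],[-h,-h,0]])
def M(x,t=25): return Ro.from_euler("ZY",[x[2],-np.radians(t)]).apply(P)+[x[0],x[1],.036]
r=least_squares(lambda x:(proj(W,M(x))-pix).ravel(),[.45,-.31,.26]); print(r.x[:2],np.degrees(r.x[2]),np.sqrt(np.mean(r.fun**2)))
r2=least_squares(lambda x:(proj(W,M(x,x[3]))-pix).ravel(),[.45,-.31,.26,25]); print("free tilt",r2.x,np.degrees(r2.x[2]))
o=env.observe()
L=np.array([.4540,-.3160,.036]); 
L=np.array([*(0.6*r.x[:2]+0.4*np.array([.4535,-.3156])),.036]); psi=r.x[2]
n=Ro.from_euler("ZY",[psi,-np.radians(25)]).apply([0,0,1])
c=np.array([.4930,-.3385,.2804])
tcp=L+(.05+.0683)*n
rv=np.degrees(-np.radians(25)*np.array([-np.sin(psi),np.cos(psi),0]))
print("L",L,"n",n,"tcp",tcp,"shift cm",(tcp-o["position"])*100,"rotvec",rv, o["position"])
E
python3 fit2.py
```

```text
[ 0.4532 -0.3158] 12.49029338229204 0.3893427842331175
free tilt [ 0.4533 -0.3158  0.2164 20.6136] 12.397009134737385
L [ 0.4533 -0.3157  0.036 ] n [-0.4126 -0.0914  0.9063] tcp [ 0.4045 -0.3265  0.1432] shift cm [ -8.8772   1.1448 -13.7234] rotvec [  5.4069 -24.4083  -0.    ] [ 0.4933 -0.338   0.2805]
```

```bash
python3 -m inch '[[[-1,-3.5,0,-1,1.8,-8,0],[-1,-7,0.1,-2.5,3.6,-16,0],[-1,-10.5,0.2,-3.5,5.4,-24.4,0],[-1,-13,0.2,-4.7,5.4,-24.4,0],[-1,-13,0.2,-4.7,5.4,-24.4,0],[-1,-13,0.2,-4.7,5.4,-24.4,0]]]'
python3 - <<'E'
from h import *
o=env.observe();print(o["q"])
print((np.array([.4045,-.3265,.1432])-o["position"])*100)
for n in ["wrist","side","scene"]:
    d=env.get_image(n); cv2.imwrite(f"pics/{n}5.png",d["frame"][:,:,::-1])
E
```

```text
time_s: 7.72
position: [0.3638, -0.3367, 0.2339]
tool_rot: [[0.445, 0.413, -0.795], [0.848, 0.09, 0.522], [0.287, -0.906, -0.31]]
ft_force: [0.7, -0.1, -2.6]
grip_width: 0.027
[ -69.81326172   12.14781587   92.41228213   25.88662733   73.51784622
 -136.36353654]
[ 4.06734803  1.0160032  -9.07167346]
```

View pics/wrist5.png

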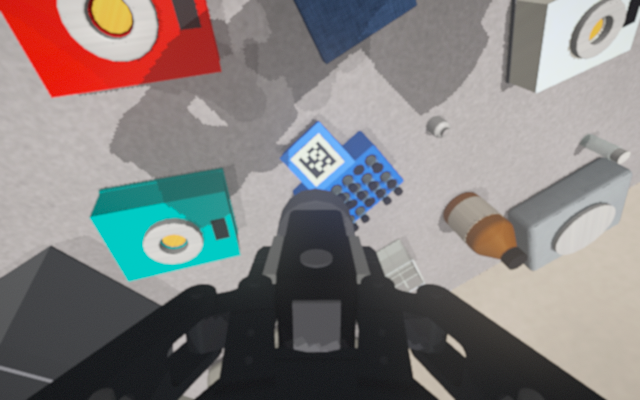

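View pics/scene5.png

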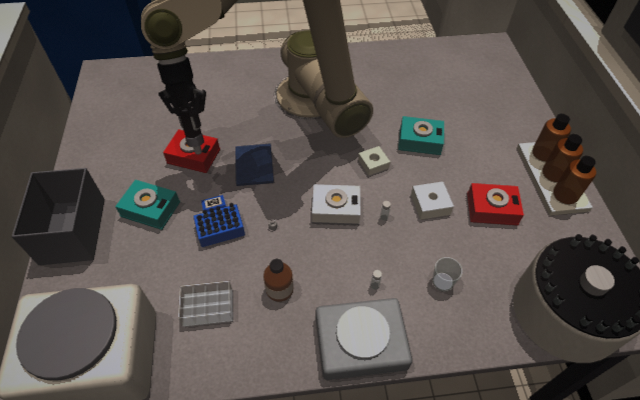

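```bash
python3 -m inch '[[[-1,1,0.25,-2.25,0,0,0],[-1,2,0.5,-4.5,0,0,0],[-1,3,0.7,-6.7,0,0,0],[-1,3.7,0.9,-8.2,0,0,0],[-1,4.1,1,-9,0,0,0],[-1,4.1,1,-9,0,0,0],[-1,4.1,1,-9,0,0,0],[-1,4.1,1,-9,0,0,0]]]'
python3 - <<'E'
from h import *
o=env.observe();print(o["q"],o["position"],o["tool_rot"][:,1],np.abs(o["qvel"]).max())
for n in ["wrist","side","scene"]:
    d=env.get_image(n); cv2.imwrite(f"pics/{n}6.png",d["frame"][:,:,::-1])
    if n=="scene":
        im=d["frame"][:,:,::-1].copy()
        t=o["position"];a=o["tool_rot"][:,1]
        for s in (-.05,0.0683,.0683+.05):
            u=proj(d,t+s*a)[0];print(s,u)
        cv2.imwrite("pics/s6c.png",cv2.resize(im[110:270,120:280],None,fx=3.7,fy=3.7,interpolation=cv2.INTER_CUBIC))
E
```

```text
time_s: 8.88
position: [0.4041, -0.3267, 0.1439]
tool_rot: [[0.446, 0.413, -0.794], [0.848, 0.09, 0.523], [0.287, -0.906, -0.31]]
ft_force: [-0.1, -0.5, -1.7]
grip_width: 0.0275
[ -64.41460673   20.08828168   98.27589257   28.70003155   58.94742521
 -138.34333502] [ 0.40414612 -0.32668263  0.14386608] [ 0.41291286  0.09026495 -0.90628649] 0.22630442765092526
-0.05 [196.78332229 146.30604719]
0.0683 [207.99729354 186.08344644]
0.1183 [212.44660082 201.86571197]
```

View pics/s6c.png

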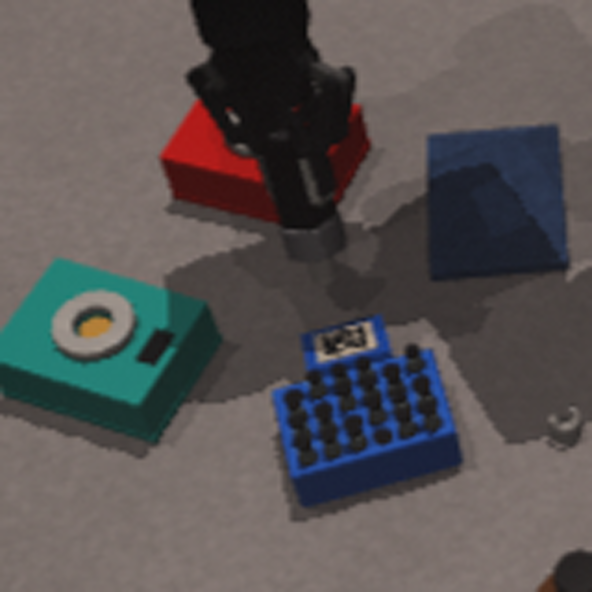

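View pics/wrist6.png

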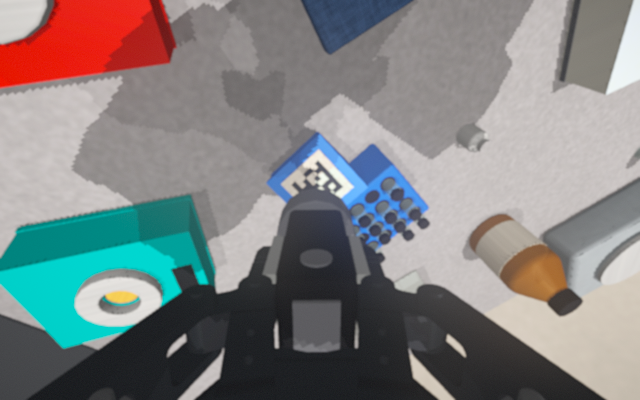

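Run:
```python
from h import *
o=env.observe();t=o["position"];R=o["tool_rot"];a=R[:,1]
d=env.get_image("scene");im=cv2.imread("pics/scene6.png")
b=im[160:220,170:250].astype(float);b=np.clip(b*2,0,255).astype(np.uint8)
b=cv2.resize(b,None,fx=9,fy=9,interpolation=cv2.INTER_CUBIC)
def P(X): return [tuple(int(v) for v in ((u-[170,160]+.5)*9)) for u in proj(d,X)]
th=np.linspace(0,2*np.pi,40)
for s,r in ((.0163,.022),(.0403,.022),(.0403,.010),(.0683,.007),(.1183,.002)):
    X=t+s*a+r*(np.outer(np.cos(th),R[:,0])+np.outer(np.sin(th),R[:,2]))
    cv2.polylines(b,[np.array(P(X),np.int32)],True,(0,255,0),1)
cv2.imwrite("pics/s6d.png",b)
```

```text
(no output)
```

View pics/s6d.png

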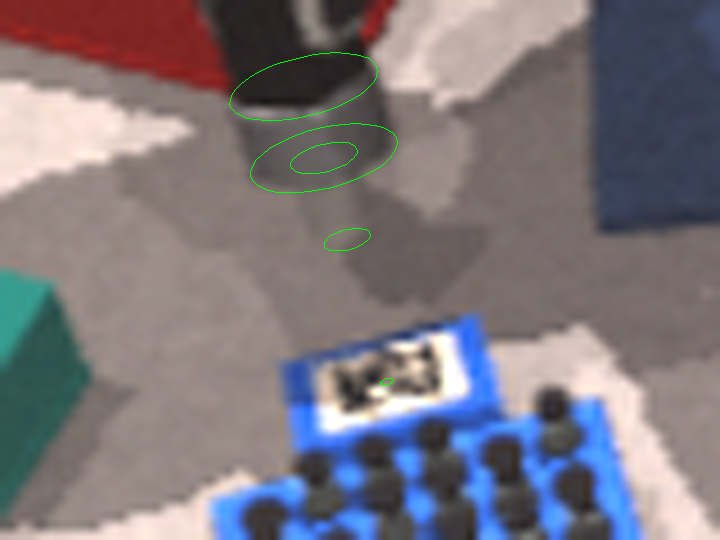

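Run:
```python
from h import *
o=env.observe();t=o["position"];R=o["tool_rot"];a=R[:,1]
d=env.get_image("side");im=cv2.imread("pics/side6.png")
u=proj(d,t+.0683*a)[0];print(u);x0,y0=int(u[0])-45,int(u[1])-35
b=im[y0:y0+70,x0:x0+90].astype(float);b=np.clip(b*1.7,0,255).astype(np.uint8)
b=cv2.resize(b,None,fx=8,fy=8,interpolation=cv2.INTER_CUBIC)
def P(X): return [tuple(int(v) for v in ((u-[x0,y0]+.5)*8)) for u in proj(d,X)]
th=np.linspace(0,2*np.pi,40)
for s,r in ((.0163,.022),(.0403,.022),(.0403,.010),(.0683,.007),(.1183,.002)):
    X=t+s*a+r*(np.outer(np.cos(th),R[:,0])+np.outer(np.sin(th),R[:,2]))
    cv2.polylines(b,[np.array(P(X),np.int32)],True,(0,255,0),1)
cv2.imwrite("pics/d6d.png",b)
```

```text
[402.12013955 163.50251849]
```

View pics/d6d.png

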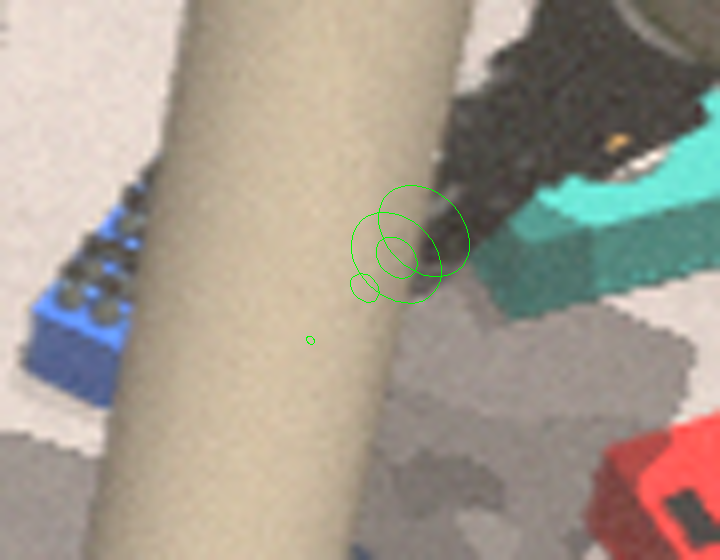

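Run:
```python
from h import *
o=env.observe();t=o["position"];R=o["tool_rot"];a=R[:,1]
d=env.get_image("wrist");im=cv2.imread("pics/wrist6.png")
x0,y0=250,120
b=im[y0:y0+110,x0:x0+130].astype(float);b=np.clip(b*1.5,0,255).astype(np.uint8)
b=cv2.resize(b,None,fx=5.5,fy=5.5,interpolation=cv2.INTER_CUBIC)
def P(X): return [tuple(int(v) for v in ((u-[x0,y0]+.5)*5.5)) for u in proj(d,X)]
th=np.linspace(0,2*np.pi,40)
for s,r in ((.0163,.022),(.0403,.022),(.0683,.007),(.1183,.002)):
    X=t+s*a+r*(np.outer(np.cos(th),R[:,0])+np.outer(np.sin(th),R[:,2]))
    cv2.polylines(b,[np.array(P(X),np.int32)],True,(0,255,0),1)
cv2.imwrite("pics/w6d.png",b)
```

```text
(no output)
```

View pics/w6d.png

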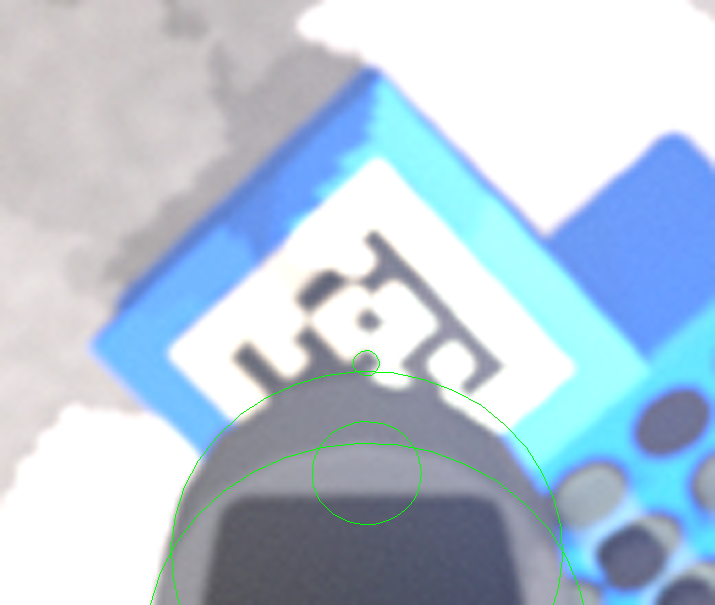

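Overlay check: in the wrist view the predicted read spot lies within about 1 px of the label's centre, and the housing lies within about 1 px of its predicted ring. I'll nudge 1 mm and hold still.

```bash
python3 -m inch '[[[-1,0,0.1,0,0,0,0],[-1,0,0.1,0,0,0,0],[-1,0,0.1,0,0,0,0],[-1,0,0.1,0,0,0,0],[-1,0,0.1,0,0,0,0],[-1,0,0.1,0,0,0,0],[-1,0,0.1,0,0,0,0],[-1,0,0.1,0,0,0,0],[-1,0,0.1,0,0,0,0],[-1,0,0.1,0,0,0,0],[-1,0,0.1,0,0,0,0],[-1,0,0.1,0,0,0,0],[-1,0,0.1,0,0,0,0],[-1,0,0.1,0,0,0,0],[-1,0,0.1,0,0,0,0],[-1,0,0.1,0,0,0,0],[-1,0,0.1,0,0,0,0],[-1,0,0.1,0,0,0,0]]]'
```

```text
time_s: 11.42
position: [0.4042, -0.3254, 0.1433]
tool_rot: [[0.446, 0.412, -0.795], [0.848, 0.091, 0.523], [0.288, -0.906, -0.309]]
ft_force: [1.5, -0.3, -2.0]
grip_width: 0.0273
```

```bash
python3 -m inch '[[[-1,-1.4,-0.3,3,0,0,0],[-1,-2.8,-0.6,6,0,0,0],[-1,-4.1,-0.9,9,0,0,0],[-1,-2,2,10.5,-1.8,8.1,0],[-1,0,5,12,-3.6,16.2,0],[-1,2,9,12,-5.4,24.4,0],[-1,4,14,12,-5.4,24.4,0],[-1,6,19,12,-5.4,24.4,0],[-1,8,24,12,-5.4,24.4,0],[-1,8.8,29,12,-5.4,24.4,0],[-1,8.8,33,12,-5.4,24.4,0],[-1,8.8,35.1,10,-5.4,24.4,0],[-1,8.8,35.1,8,-5.4,24.4,0],[-1,8.8,35.1,8,-5.4,24.4,0],[-1,8.8,35.1,8,-5.4,24.4,0],[-1,8.8,35.1,8,-5.4,24.4,0]]]'
python3 - <<'E'
from h import *
o=env.observe();print(o["q"],o["position"],o["tool_rot"][:,1])
for n in ["wrist","side","scene"]:
    d=env.get_image(n); cv2.imwrite(f"pics/{n}7.png",d["frame"][:,:,::-1])
E
```

```text
time_s: 13.42
position: [0.4926, 0.0253, 0.2241]
tool_rot: [[0.508, 0.001, -0.861], [0.861, -0.0, 0.508], [0.001, -1.0, -0.001]]
ft_force: [0.3, 0.1, -2.2]
grip_width: 0.0272
[-1.08455181e+01  1.64060802e+01  8.38310434e+01  3.84698783e-03
  7.96762763e+01 -7.02890321e+01] [0.4925559  0.02528859 0.22412641] [ 1.49688642e-03 -2.19522040e-04 -9.99998856e-01]
```

View pics/scene7.png

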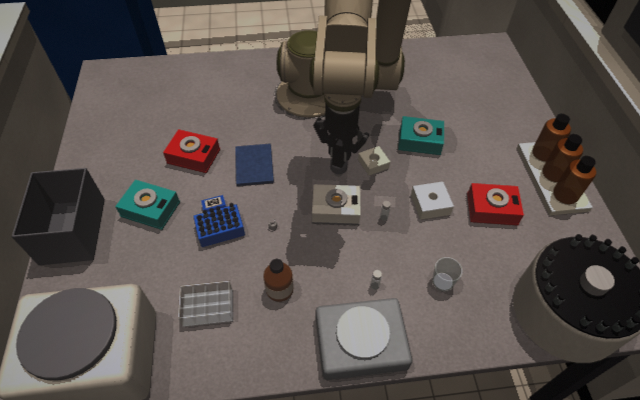

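View pics/wrist7.png

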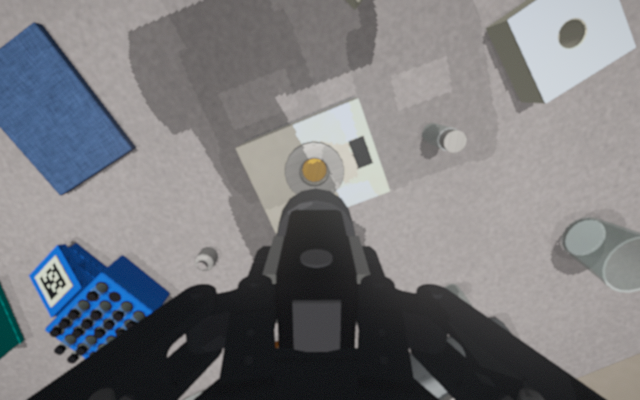

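View pics/side7.png

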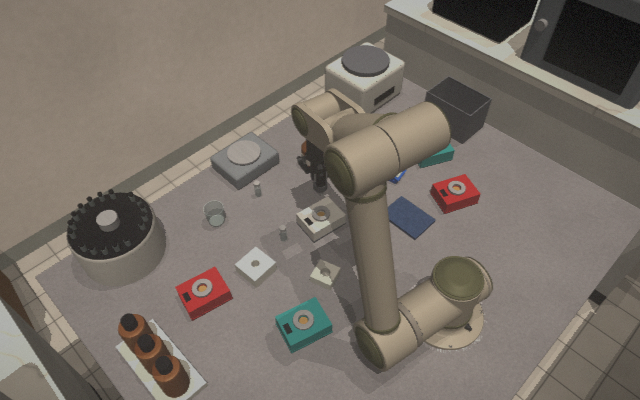

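Dock seen clearly in the wrist view at (314,169). Overlaying predicted geometry in all three cameras.

```bash
cat > ov.py <<'E'
from h import *
import sys
tag=sys.argv[1]
o=env.observe();t=o["position"];R=o["tool_rot"];a=R[:,1]
th=np.linspace(0,2*np.pi,60);C=np.array([float(sys.argv[2]),float(sys.argv[3]),.06])
out=[]
for n,k in (("scene",7),("side",7),("wrist",5)):
    d=env.get_image(n);im=d["frame"][:,:,::-1]
    w,h=(70,90) if n!="wrist" else (100,110)
    m=proj(d,[(t+.05*a+C)/2])[0]; x0=int(m[0]-w/2);y0=int(m[1]-h/2) if n!="wrist" else 110
    b=np.clip(im[y0:y0+h,x0:x0+w].astype(float)*1.4,0,255).astype(np.uint8)
    b=cv2.resize(b,None,fx=k,fy=k,interpolation=cv2.INTER_CUBIC)
    def draw(X,c): cv2.polylines(b,[((proj(d,X)-[x0,y0]+.5)*k).astype(np.int32)],True,c,1)
    circ=lambda c,r:c+r*np.c_[np.cos(th),np.sin(th),0*th]
    draw(circ(C,.03),(0,0,255));draw(circ(C,.0145),(0,0,255))
    for s,r in ((.0163,.022),(.0403,.022),(.0403,.010),(.0683,.008)):
        draw(t+s*a+r*(np.outer(np.cos(th),R[:,0])+np.outer(np.sin(th),R[:,2])),(0,255,0))
    if n=="wrist": cv2.imwrite(f"pics/{tag}w.png",b)
    else: out.append(b)
cv2.imwrite(f"pics/{tag}.png",cv2.resize(np.hstack(out),None,fx=.8,fy=.8))
E
python3 ov.py o7 .4913 .0255
```

```text
(no output)
```

View pics/o7.png

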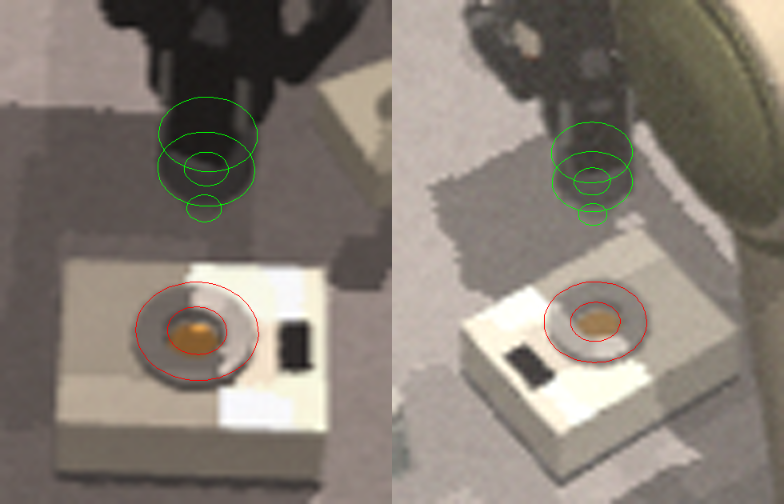

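View pics/o7w.png

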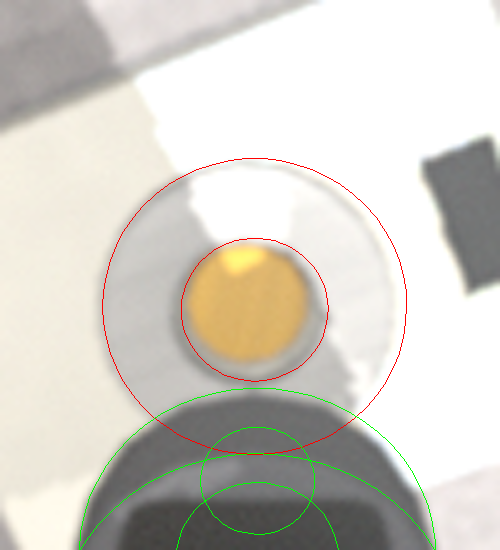

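```bash
python3 -m inch '[[[-1,-0.1,-0.05,-2,0,0,0],[-1,-0.1,-0.05,-4.5,0,0,0],[-1,-0.1,-0.05,-7,0,0,0],[-1,-0.1,-0.05,-8.5,0,0,0],[-1,-0.1,-0.05,-9.3,0,0,0],[-1,-0.1,-0.05,-9.3,0,0,0],[-1,-0.1,-0.05,-9.3,0,0,0],[-1,-0.1,-0.05,-9.3,0,0,0]]]' 80; python3 ov.py o8 .4910 .0250
python3 - <<'E'
from h import *
o=env.observe();print(o["position"],o["tool_rot"][:,1],o["ft_force"])
E
```

```text
time_s: 14.72
position: [0.4914, 0.0251, 0.1309]
tool_rot: [[0.508, 0.001, -0.861], [0.861, -0.0, 0.508], [0.0, -1.0, -0.001]]
ft_force: [-0.2, 0.1, -1.8]
grip_width: 0.0271
[0.49128513 0.02511933 0.13059696] [ 5.53641060e-04 -9.93303036e-05 -9.99999842e-01] [ 0.50277177  0.59024219 -1.60950126]
```

View pics/o8.png

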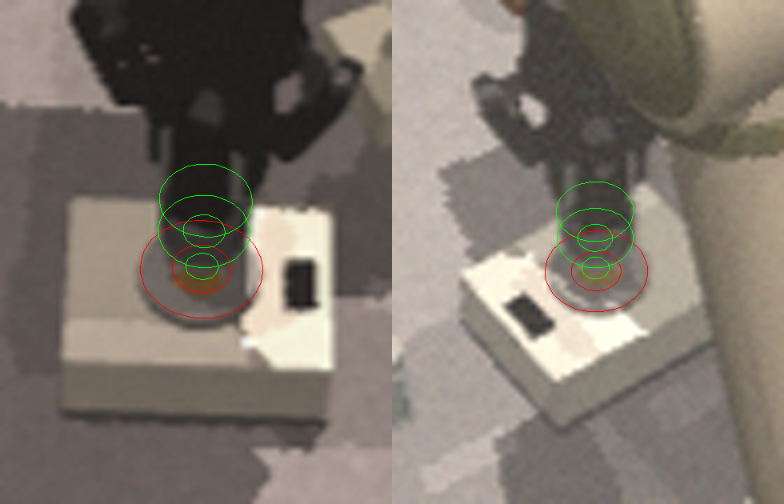

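View pics/o8w.png

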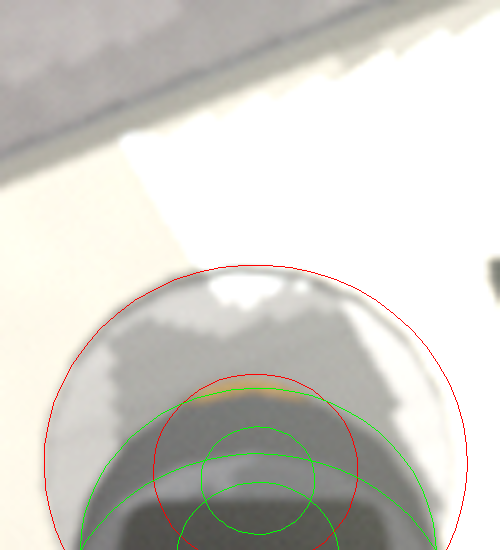

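```bash
python3 -m inch '[[[-1,0,0,-0.4,0,0,0],[-1,0,0,-0.8,0,0,0],[-1,0,0,-1.1,0,0,0],[-1,0,0,-1.3,0,0,0],[-1,0,0,-1.5,0,0,0],[-1,0,0,-1.7,0,0,0],[-1,0,0,-1.9,0,0,0],[-1,0,0,-2.1,0,0,0],[-1,0,0,-2.1,0,0,0],[-1,0,0,-2.1,0,0,0]]]'
```

```text
time_s: 16.12
position: [0.4912, 0.0251, 0.1095]
tool_rot: [[0.508, 0.0, -0.861], [0.861, -0.0, 0.508], [-0.0, -1.0, -0.0]]
ft_force: [-2.4, -0.2, 6.0]
grip_width: 0.027
```

```bash
python3 -m inch '[[[-1,0,0,-0.1,0,0,0],[-1,0,0,-0.2,0,0,0],[-1,0,0,-0.3,0,0,0],[-1,0,0,-0.4,0,0,0],[-1,0,0,-0.5,0,0,0],[-1,0,0,-0.6,0,0,0],[-1,0,0,-0.7,0,0,0],[-1,0,0,-0.7,0,0,0]]]'
python3 - <<'E'
from h import *
o=env.observe();print(o["position"],o["ft_force"])
E
```

```text
time_s: 17.12
position: [0.4912, 0.0251, 0.1027]
tool_rot: [[0.508, 0.0, -0.861], [0.861, -0.0, 0.508], [0.0, -1.0, -0.0]]
ft_force: [-3.6, -0.7, 8.2]
grip_width: 0.0273
[0.49122727 0.02509406 0.10274035] [-3.61493953 -0.68317784  8.17260974]
```

```bash
python3 -m inch '[[[-1,0,0,-0.05,0,0,0],[-1,0,0,-0.1,0,0,0],[-1,0,0,-0.15,0,0,0],[-1,0,0,-0.2,0,0,0],[-1,0,0,-0.2,0,0,0],[-1,0,0,-0.2,0,0,0]]]'
```

```text
time_s: 17.88
position: [0.4912, 0.0251, 0.1009]
tool_rot: [[0.508, 0.001, -0.861], [0.861, -0.0, 0.508], [0.0, -1.0, -0.001]]
ft_force: [-3.6, -0.1, 9.1]
grip_width: 0.0271
```

```bash
python3 -m inch '[[[-1,0,0,-0.05,0,0,0],[-1,0,0,-0.1,0,0,0],[-1,0,0,-0.1,0,0,0],[-1,0,0,-0.1,0,0,0]]]'
```

```text
time_s: 18.38
position: [0.4913, 0.0251, 0.1004]
tool_rot: [[0.508, 0.001, -0.861], [0.861, -0.0, 0.508], [0.0, -1.0, -0.001]]
ft_force: [-5.3, -0.4, 15.2]
grip_width: 0.0276
```

```bash
python3 -m inch '[[[-1,0,0,-0.03,0,0,0],[-1,0,0,-0.05,0,0,0],[-1,0,0,-0.05,0,0,0],[-1,0,0,-0.05,0,0,0]]]'; python3 ov.py o9 .4910 .0250
python3 - <<'E'
from h import *
for i in range(3):
    o=env.observe();print(o["position"],o["ft_force"]); env.get_image("side")
d=env.get_image("scene"); cv2.imwrite("pics/s9.png",d["frame"][:,:,::-1])
E
```

```text
time_s: 18.88
position: [0.4913, 0.025, 0.1004]
tool_rot: [[0.508, 0.001, -0.861], [0.861, -0.001, 0.508], [0.0, -1.0, -0.001]]
ft_force: [-7.2, 0.6, 19.9]
grip_width: 0.027
[0.49128063 0.02503568 0.10033854] [-7.0311584  -0.95254    20.77151547]
[0.49127479 0.02505941 0.10034328] [-7.08262473  0.57373627 20.19389444]
[0.49127813 0.02505088 0.1003453 ] [-7.35394872 -0.43511553 20.58635881]
```

View pics/o9.png

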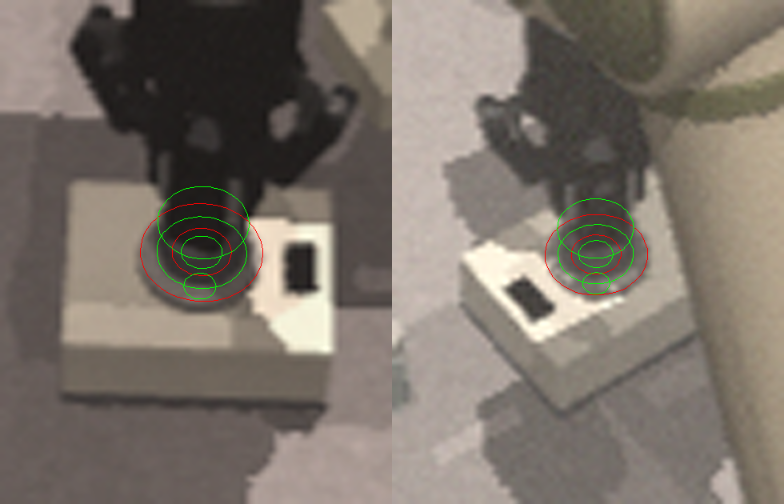

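View pics/o9w.png

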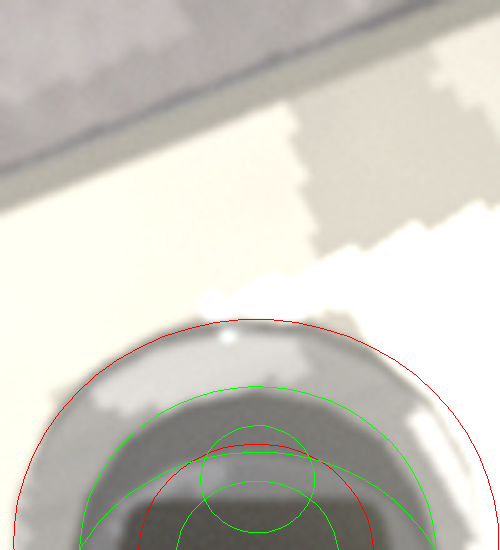

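View pics/s9.png

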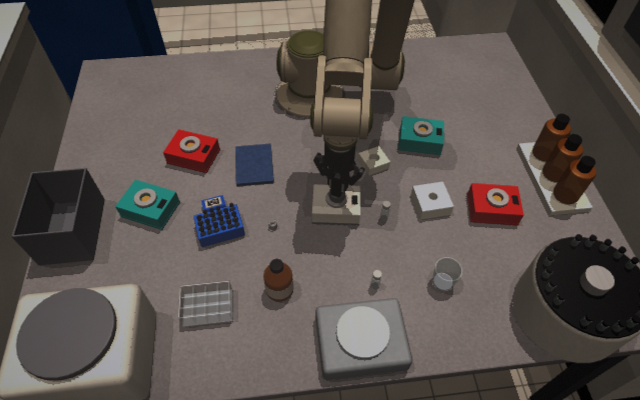

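```bash
python3 -m inch '[[[-1,0,0,0,0,0,0],[-1,0,0,0,0,0,0],[-1,0,0,0,0,0,0],[-1,0,0,0,0,0,0],[-1,0,0,0,0,0,0],[-1,0,0,0,0,0,0]]]' && python3 -c "
from rig import env
print(env.close_job())"
```

```text
time_s: 19.98
position: [0.4913, 0.025, 0.1003]
tool_rot: [[0.508, 0.001, -0.862], [0.862, -0.001, 0.508], [0.0, -1.0, -0.001]]
ft_force: [-7.3, -0.1, 19.7]
grip_width: 0.027
the job is handed in; nothing more can be done
None
```

I took the wand out of its holder, held it still on the rack label for just over 2 s, and pressed it into the white dock's collar. I handed the job in at about 20 s of the 58 s, still gripping and pressing.

**Label:** I held the wand about 5 cm out along the label's normal. In the wrist picture taken just before the hold, the aim point was within about 1 px of the label's centre. The scene picture put the wand about 2 mm further to one side, so I moved it 1 mm before the hold. The side camera's view was blocked by the arm, so I couldn't check from there.

**Dock:**
- **Spring:** the upward force on the tool rose from about −2 N to 9 N as the plunger went down, which matches the spring.
- **Stop:** the TCP then stayed at z = 0.1003 m, where I had worked out the stop should be, while the force rose to about 20 N. The last 10 mm or so were done in steps of 1 mm or less.
- **Sideways force:** about 7 N along −x remained while pressing. It grew with the press, so I took it for friction and did not remove it.
- **Other objects:** in the last scene picture the loose glassware and the weight were where they started.

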